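# Draw a cross-slide stage into register with a taper drift

## Task

Take the orange-handled taper drift from its white stand and push it, handle up, down through the hole in the top plate of the cross-slide stage and on through the hidden hole in the stage's base, so that the floating plate is drawn into line and the drift's collar sits flush on the plate. The two holes are out of line and you cannot tell beforehand which way: feel for the lower hole and ease the drift in gently rather than forcing it. Leave the drift standing there fully home, and do not disturb the things lying around.

Things in the scene. Friction and masses are not known exactly. Their poses are not given: they have to be found in the camera images.
- drift: Steel taper drift, orange handle, 134 mm long, 0.18 to 0.29 kg, standing upright tip down in the pin stand. Origin: middle of the underside of its collar; +z to the handle end. Collar 36 mm across, z 0 to 8 mm. Shank 20 mm across from z = 0 down to -34 mm, then an even taper to 12 mm across at -69 mm and a nose 10 mm across at -70 mm.
- drift_grip (a point): Point on the drift's axis, 40 mm above its origin, in the handle: 24x24 mm square section, sides parallel to the drift's x and y, from 8 to 64 mm above the drift's origin.
- drift_tip (a point): The nose of the drift, 70 mm below its origin.
- pin_stand: White stand that holds the drift, fixed: foot 84x84x8 mm, top plate 62x62 mm whose upper face is 78 mm above the bench, with a 25 mm hole in its middle; the drift's collar rests on it. Origin: middle of its underside, z up.
- stage_base: Grey pedestal of the cross-slide stage, fixed: 150 mm (its x) by 110 mm (its y), foot 166x126, 50 mm high. Origin: middle of its underside, z up. Inside it, hidden under the floating plate, is a flat fixed brass plate, upper face 50 mm above the bench, 14 mm thick, with a 22 mm hole; hollow below it down to the bench.
- stage_hole (a point): Middle of the mouth of the 22 mm hole in the floating aluminium top plate (136x96x12 mm, upper face 74 mm above the bench), axes as the stage's, z up. The plate slides up to 14 mm either way in x and y, about 3 N of friction each; pushed, it stays where it is left. A low glass dish (47 mm across, 12 mm high) is fixed on it 60 mm from the hole at +x.
- seat_level (a point): Point in the pedestal at the level of the brass plate's upper face (24 mm below the top plate's face). Its 22 mm hole lies 10 mm from this point in an unknown direction, so 9 to 11 mm out of line with the top hole at the start. Nothing else is in the way between (saddle window 56 mm). As the taper goes down, drift and hand must give way sideways to the lower hole; the plate follows.
- titration_stand: Tall fixed burette stand on the lower bench to the robot's left, about 0.47 m from the base axis, its rod and clamps over 0.5 m high; an obstacle. An arm that starts beside it should fold back towards its base before it swings over to the bench. Origin: underside of its foot.
- dropper: clear glass dropper bottle with red teat, 40 mm across, 110 mm tall; bystander; origin: centre of its underside, z up
- carton: small blue and white card box, 70x70x32 mm; bystander; origin: centre of its underside, z up
- tape: roll of cream label tape lying flat, 68 mm across, 19 mm high; bystander; origin: centre of its underside, z up
- vial: small sample vial with white cap, 23 mm across, 52 mm tall; bystander; origin: centre of its underside, z up
There are look-alikes about, which are no part of the job. Leave any yellow look-alike of the drift alone.

How it is judged:
By the outcome, as a careful person would: the job done as asked, in the order asked, and still so for the second after the job is handed in, with the robot touching nothing.
It also fails if it takes over 62 s, if anything falls off the work surface, if the arm or the gripper's body presses on something with over 40 N, if the wrist force passes 120 N, or if a joint passes its speed limit or range.

## Robot

A 6-joint arm with a two-finger parallel gripper is mounted at the origin on a cart in front of the work surface, level with it; the furniture and walls round the work are solid. World frame = base frame: x ahead of the robot, y to its left, z up, the work surface at z = 0. Lengths are in m, angles in rad, forces in N, time in s.
With the tool pointing down it reaches from about 0.375 to 0.9 m from the base axis. Payload 3.1 kg.
Tool frame: the origin (TCP) lies between the finger pads; the fingertips stand 8 mm ahead of it and the grasp point (between the pads) lies 11 mm behind it (manip.tip_extent is the distance from the TCP to the fingertips, in m); z points along the fingers, x is the direction in which the jaws open and shut, and the axes are right-handed (so a half turn about z gives the same grasp; the last joint's range is limited). The gripper opens to 85 mm and grips with 20 to 120 N. Pads are 22 mm wide; open, the fingers measure 114 mm over their backs; the gripper's body (76 mm by 85 mm) begins 54 mm behind the grasp point. The pads swing forward as they close: fully open they stand 13 mm farther back than shut.
Start: joints at [-1.323, 0.527, 1.433, -0, 1.181, -0.178], TCP at [0.259, -0.569, 0.239] pointing down, gripper open.
Joint ranges: [-3.08, 3.08], [-0.75, 2.2], [0.22, 2.44], [-1.43, 4.57], [0, 2.65], [-2.85, 2.85]. Speed limits (rad/s): [2.79, 2.79, 3.14, 3.14, 3.14, 3.14].

## Interface

Orientations are given as a unit quaternion [x, y, z, w].
In Python, from station import manip gives the robot as it stands.
- The arm moves only by the tool move_arm, never from a script. Its argument "deltas" is a list that holds one entry, the list of rows, each a list of 4 numbers: the shift along the tool's x, y, z in m, then the turn about the tool's z in degrees. A call has 1 to 20 rows; each row is the pose to reach, as a shift and turn from the pose measured when the call began, along the tool's axes at that moment; what a row does not reach only later rows make up. A row lasts 1/12 s, in which the tool goes at most 41.7 mm and 7.16 degrees, less where a joint would pass 70% of its speed; a pose out of reach is approached as far as the arm can. A call with a gripper value outside its range is refused whole. "gripper" is the opening, from 0 (shut) to 1 (fully open), set as the call begins (left out, the last holds). The fingers move at their own pace and stop on an object; "squeeze" is the grip in N (left out, the last holds). Time passes only in rows, so rows that repeat a pose let the fingers close. It gives the time, the measured TCP pose, the force and the opening at its end, in the units of the state.
- manip.sense(): the state, without advancing time (a new reading comes with each control period).
- manip.snapshot(name): name is "scene" or "top"; returns a dict with "img" (400x640x3 uint8, red, green, blue), "vertical_fov" (degrees; the focal length in pixels is half the picture's height over the tangent of half this angle, whatever the lens; pixels are square), "cx", "cy" (the principal point, pixels), "origin" and "orientation" of the camera in the world. Camera axes: x right, y down, z forward; pixel columns grow to the right and rows downward; lengths in m; the calibration is good to about 2 mm. A picture is of the moment at which its call begins. There is no depth.
- manip.sign_off(): hands the job in, once; it reports no verdict.
The state is a dict: "t": time; "q": joint angles; "qd": joint speeds; "tau": joint torques, N m; "tcp_pos": TCP position; "tool_rot": TCP orientation; "force": force on the tool from outside, world axes, zero at the start; "ft_torque": the same for the moment, N m; "finger_gap": opening from 0.0 (shut) to 1.0 (fully open).
Only numpy, scipy, OpenCV 4.12 (cv2) and the standard library are available. Lean on these libraries where they do the work, as an engineer would, in place of code of your own. Each camera call takes 0.05 s, during which the arm holds its last target.

## Working session

There is one attempt and no reset: what is moved stays moved. The work goes in short steps, Python scripts to look and compute and a tool call to move; the robot and the scene stay as the last step left them, time stands still between calls to the robot, and variables do not carry over. Pictures are saved under pics/ and viewed, and the job is handed in when it is done.

Besides the shell and the picture viewer there is one more tool, called as name([rows], argument=value, ...), one row to a line, values as JSON. move_arm: Moves the arm, as the interface text tells. Its arguments: {"type":"object","properties":{"deltas":{"type":"array"},"gripper":{"type":"number"},"squeeze":{"type":"number"}},"required":["deltas"]}

```bash
ls; mkdir -p pics
cat > h.py <<'E'
import numpy as np, cv2, json
from station import manip
from scipy.spatial.transform import Rotation as R
def snap(name,fn):
    s=manip.snapshot(name)
    cv2.imwrite('pics/'+fn+'.png',cv2.cvtColor(s['img'],cv2.COLOR_RGB2BGR))
    np.savez('pics/'+fn+'.npz',**{k:np.array(v) for k,v in s.items()})
    return s
def load(fn): return dict(np.load('pics/'+fn+'.npz'))
def rot(s):
    o=np.array(s['orientation'],float)
    return o if o.shape==(3,3) else R.from_quat(o).as_matrix()
def ray(s,u,v):
    f=200/np.tan(np.radians(float(s['vertical_fov']))/2)
    d=rot(s)@np.array([(u-float(s['cx']))/f,(v-float(s['cy']))/f,1.]);return np.array(s['origin'],float),d
def onz(s,u,v,z):
    o,d=ray(s,u,v);return o+d*(z-o[2])/d[2]
def proj(s,p):
    f=200/np.tan(np.radians(float(s['vertical_fov']))/2)
    c=rot(s).T@(np.array(p,float)-s['origin']);return c[:2]/c[2]*f+[float(s['cx']),float(s['cy'])]
E
python3 - <<'E'
from h import *
for n in('scene','top'):
    s=snap(n,n+'0');print(n,s['img'].shape,s['vertical_fov'],s['cx'],s['cy'],s['origin'],s['orientation'])
print(manip.sense())
E
```

```text
pics
scene (400, 640, 3) 55.15135118054926 325.7668348905665 198.40013398834276 [-0.21615067  0.73762507  0.53393964] [-0.3494141   0.77544669 -0.47378089  0.22830655]
top (400, 640, 3) 47.75703325565297 314.28800881384916 197.6331064731189 [0.37849375 0.12546159 1.230801  ] [-0.70249119  0.70924933 -0.03911029  0.04406698]
{'t': 0.1, 'q': array([-1.32250073e+00,  5.28384360e-01,  1.43379708e+00,  2.67942684e-05,
        1.18140350e+00, -1.78505110e-01]), 'qd': array([-0.00118143, -0.00155498, -0.00384164,  0.00042385,  0.0019796 ,
       -0.00037592]), 'tau': array([ 2.38696302e-04, -4.43305278e+01, -1.78586268e+01, -2.51482688e-04,
        3.91797701e-03, -1.88915955e-06]), 'tcp_pos': array([ 0.2585962 , -0.56829037,  0.23841732]), 'tool_rot': array([ 8.40818035e-01, -5.41316949e-01, -7.20075172e-04, -6.88436435e-04]), 'force': array([ 0.72575614, -0.56143497,  0.81212432]), 'ft_torque': array([-0.01877247,  0.04462784,  0.04539172]), 'finger_gap': 1.0025850609201494}
```

View pics/scene0.png

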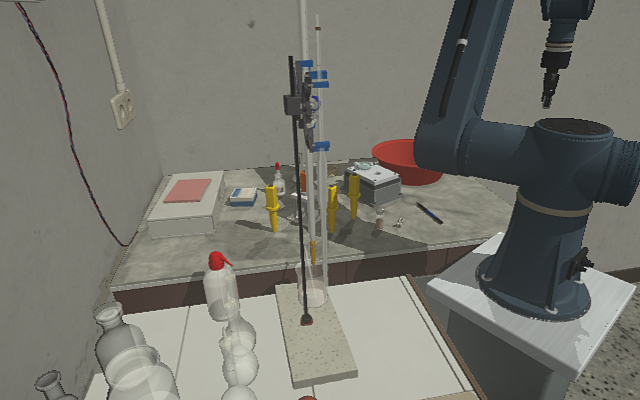

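View pics/top0.png

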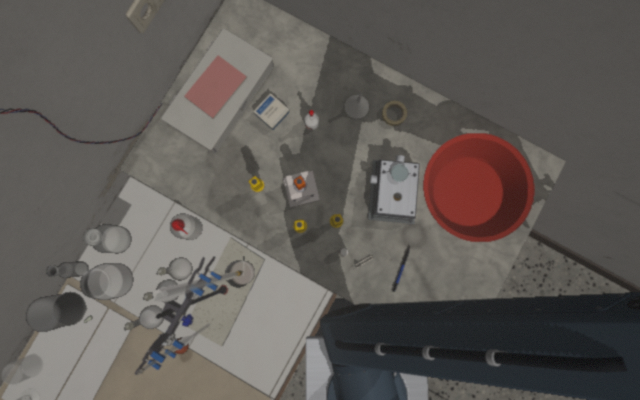

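The orange drift in the white stand is at about (299,183) in the top view. The yellow look-alikes are at (256,184), (299,226) and (336,221), and the stage hole is near (397,197). I'll enlarge crops to confirm.

Run:
```python
from h import *
t=cv2.imread('pics/top0.png');s=cv2.imread('pics/scene0.png')
a=cv2.resize(t[150:250,235:345],None,fx=4,fy=4,interpolation=cv2.INTER_CUBIC)[:400]
b=cv2.resize(t[145:225,365:425],None,fx=5,fy=5,interpolation=cv2.INTER_CUBIC)
c=np.zeros((400,750,3),np.uint8);c[:a.shape[0],:a.shape[1]]=a;c[:,445:745]=b[:400]
cv2.imwrite('pics/c1.png',cv2.convertScaleAbs(c,alpha=1.5,beta=10))
cv2.imwrite('pics/c2.png',cv2.resize(s[140:260,220:420],None,fx=4,fy=4,interpolation=cv2.INTER_CUBIC))
d=load('top0')
for u,v in[(0,0),(640,0),(299,183),(397,197)]:print(onz(d,u,v,.074))
print(rot(d))
```

```text
[1.06806119 0.98733101 0.074     ]
[ 1.04447074 -0.75245986  0.074     ]
[0.55386362 0.17218982 0.074     ]
[ 0.51482635 -0.08005747  0.074     ]
[[-0.00912846 -0.99303587  0.11745822]
 [-0.99992976  0.00995303  0.00643544]
 [-0.00755969 -0.11739123 -0.99305697]]
```

View pics/c1.png

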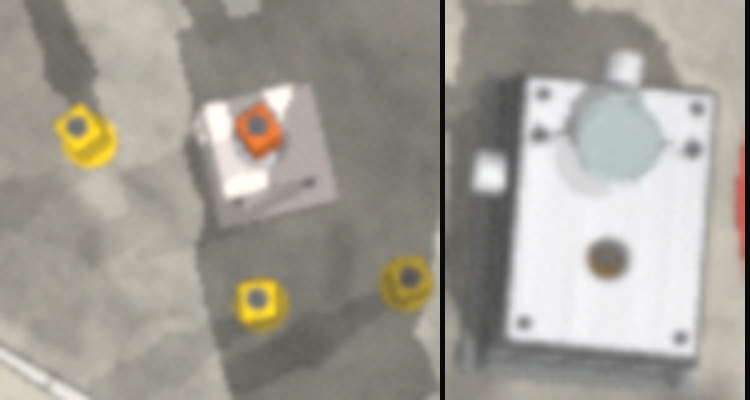

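View pics/c2.png

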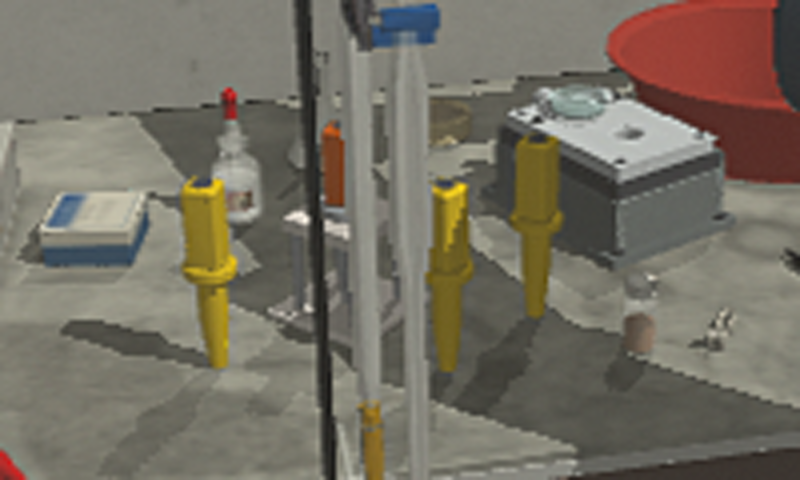

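The orange one standing in the white stand is the drift; the other three are yellow and stand on the bench. Next I'll measure the drift axis and yaw, the stage hole and the stage axes.

Run:
```python
from h import *
d=load('top0');t=cv2.imread('pics/top0.png')
a=cv2.resize(t[165:215,280:325],None,fx=12,fy=12,interpolation=cv2.INTER_CUBIC)
b=cv2.resize(t[184:210,383:412],None,fx=14,fy=14,interpolation=cv2.INTER_CUBIC)
cv2.imwrite('pics/d1.png',cv2.convertScaleAbs(a,alpha=1.5));cv2.imwrite('pics/d2.png',cv2.convertScaleAbs(b,alpha=1.5))
hsv=cv2.cvtColor(t,cv2.COLOR_BGR2HSV)
m=cv2.inRange(hsv,(3,140,70),(14,255,255));m[:165]=0;m[215:]=0;m[:,:280]=0;m[:,325:]=0
p=cv2.findNonZero(m);print(len(p),cv2.minAreaRect(p),p.mean(0))
# stage plate
r=d['img'].astype(int);w=((r.min(2)>135)&(r.max(2)-r.min(2)<25)).astype(np.uint8);w[:,:370]=0;w[:,425:]=0;w[:150]=0;w[225:]=0
n,l,st,_=cv2.connectedComponentsWithStats(w);k=1+st[1:,4].argmax();q=cv2.findNonZero((l==k).astype(np.uint8))
rr=cv2.minAreaRect(q);print(rr);bx=cv2.boxPoints(rr)
for u in bx:print(u,onz(d,*u,.074))
```

```text
69 ((299.176513671875, 182.29412841796875), (10.632911682128906, 8.574929237365723), 59.03623962402344) [[299.27536232 182.69565217]]
((397.85174560546875, 188.27931213378906), (36.456966400146484, 50.74079132080078), 4.763641834259033)
[377.5793  212.04828] [ 0.47644629 -0.02910459  0.074     ]
[381.79312 161.48276] [ 0.60820405 -0.04341967  0.074     ]
[418.12418 164.51035] [ 0.59921208 -0.13742541  0.074     ]
[413.91037 215.07587] [ 0.4677558  -0.12190089  0.074     ]
```

View pics/d1.png

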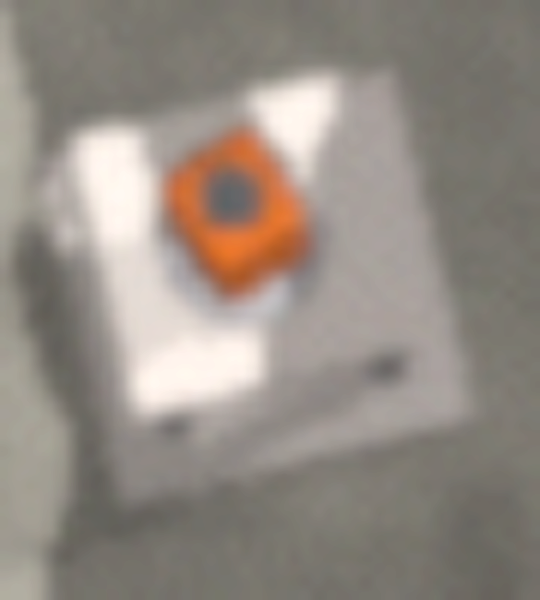

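View pics/d2.png

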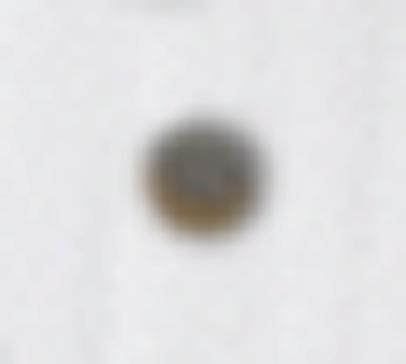

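Run:
```python
from h import *
d=load('top0');t=d['img'][:,:,::-1].copy()
x0,y0=285,168
a=cv2.resize(t[y0:200,x0:315],None,fx=10,fy=10,interpolation=cv2.INTER_CUBIC)
hsv=cv2.cvtColor(a,cv2.COLOR_BGR2HSV);m=cv2.inRange(hsv,(2,120,60),(16,255,255))
c=max(cv2.findContours(m,0,2)[0],key=cv2.contourArea)
cc=cv2.approxPolyDP(c,6,True)[:,0]
px=(cc+.5)/10-.5+[x0,y0];print(px)
for p in px:print(onz(d,*p,.142)[:2])
g=cv2.inRange(hsv,(0,0,0),(180,110,130));g=g&cv2.morphologyEx(m,cv2.MORPH_CLOSE,np.ones((70,70)))
n,l,st,ce=cv2.connectedComponentsWithStats(g);print(st,ce)
for k in range(1,n):
  if st[k,4]>200:
    p=(ce[k]+.5)/10-.5+[x0,y0];print('dot',p,onz(d,*p,.142))
print('hole',onz(d,397.1,196.2,.074))
# hole centroid
r=d['img'][184:210,383:412].max(2);mm=r<110;v,u=np.nonzero(mm);print('h',u.mean()+383,v.mean()+184,mm.sum(),onz(d,u.mean()+383,v.mean()+184,.074))
# predicted corners of collar for check: project vertical axis
```

```text
[[299.65 175.65]
 [295.35 178.05]
 [293.55 180.15]
 [296.25 186.35]
 [299.15 188.85]
 [303.85 186.45]
 [304.85 185.05]
 [304.25 181.25]]
[0.56167803 0.16776214]
[0.55585594 0.17828867]
[0.55071752 0.18270174]
[0.53537879 0.17618275]
[0.52916349 0.16915213]
[0.53494389 0.1576771 ]
[0.53836215 0.15521937]
[0.54773562 0.15661973]
[[    0     0   300   320 94274]
 [  121   111    45    46  1703]
 [  204   176     1     1     1]
 [  203   179     1     1     1]
 [  192   191     1     1     1]
 [  194   190     1     1     1]
 [  187   193     1     1     1]
 [  181   195     2     1     2]
 [  184   194     2     1     2]
 [  178   196     1     1     1]
 [  174   198     1     1     1]
 [  171   200     1     1     1]
 [  164   203     4     4     4]
 [  160   208     2     2     2]
 [  155   211     2     2     2]
 [  158   210     1     1     1]
 [  152   213     1     1     1]
 [  147   214     1     1     1]] [[149.61967244 159.95203343]
 [142.55372871 133.93188491]
 [204.         176.        ]
 [203.         179.        ]
 [192.         191.        ]
 [194.         190.        ]
 [187.         193.        ]
 [181.5        195.        ]
 [184.5        194.        ]
 [178.         196.        ]
 [174.         198.        ]
 [171.         200.        ]
 [165.5        204.5       ]
 [160.5        208.5       ]
 [155.5        211.5       ]
 [158.         210.        ]
 [152.         213.        ]
 [147.         214.        ]]
dot [298.80537287 180.94318849] [0.54862889 0.16989151 0.142     ]
hole [ 0.51689857 -0.08037817  0.074     ]
h 397.28846153846155 196.28846153846155 52 [ 0.51666423 -0.08085589  0.074     ]
```

```bash
cat >> h.py <<'E'
def to(p,yaw=None):
    s=manip.sense();M=R.from_quat(s['tool_rot']).as_matrix()
    d=M.T@(np.array(p)-s['tcp_pos']);y=np.degrees(np.arctan2(M[1,0],M[0,0]))
    print('t',round(s['t'],2),'tcp',s['tcp_pos'].round(4),'yaw',y.round(2),'gap',round(float(s['finger_gap']),3),'F',s['force'].round(1),'T',s['ft_torque'].round(2),'tilt',M[:2,2].round(4))
    print('delta mm',(d*1000).round(1),'turn',None if yaw is None else round(y-yaw,1))
E
python3 -c "
from h import *
to([.5486,.1699,.20],-54)"
```

```text
t 0.1 tcp [ 0.2586 -0.5683  0.2384] yaw -65.55 gap 1.003 F [ 0.7 -0.6  0.8] T [-0.02  0.04  0.05] tilt [-0.0005  0.0019]
delta mm [-551.9 -569.6   39.7] turn -11.5
```

move_arm([
  [[-0.01, -0.01, 0, -1], [-0.03, -0.03, 0, -3], [-0.055, -0.057, 0, -5], [-0.083, -0.085, 0, -7], [-0.111, -0.114, 0, -9], [-0.139, -0.143, 0, -11], [-0.167, -0.172, 0, -11.5], [-0.195, -0.201, 0, -11.5], [-0.223, -0.23, 0, -11.5], [-0.251, -0.259, 0, -11.5], [-0.279, -0.288, 0, -11.5], [-0.307, -0.317, 0, -11.5], [-0.335, -0.346, 0, -11.5], [-0.363, -0.375, 0, -11.5], [-0.391, -0.404, 0, -11.5], [-0.419, -0.433, 0.005, -11.5], [-0.447, -0.462, 0.01, -11.5], [-0.475, -0.491, 0.015, -11.5], [-0.503, -0.52, 0.02, -11.5], [-0.525, -0.542, 0.025, -11.5]],
], gripper=1, squeeze=60)

```text
t: 1.77
tcp_pos: [0.5352, 0.137, 0.2142]
tool_rot: [0.891, -0.454, -0.001, -0.001]
force: [0.1, -0.7, 0.4]
finger_gap: 1.0
```

```bash
python3 -c "
from h import *
to([.5486,.1699,.185],-54)"
```

```text
t 1.77 tcp [0.5352 0.137  0.2142] yaw -53.96 gap 1.0 F [ 0.1 -0.7  0.4] T [-0.01 -0.03  0.02] tilt [-0.0002  0.0024]
delta mm [-18.6 -30.1  29.2] turn 0.0
```

move_arm([
  [[-0.008, -0.013, 0.01, 0], [-0.0186, -0.0301, 0.02, 0], [-0.0186, -0.0301, 0.029, 0], [-0.0186, -0.0301, 0.029, 0], [-0.0186, -0.0301, 0.029, 0]],
])

```text
t: 2.18
tcp_pos: [0.5475, 0.1693, 0.1844]
tool_rot: [0.891, -0.454, -0.002, -0.0]
force: [-0.6, -0.0, -0.4]
finger_gap: 0.999
```

Run:
```python
from h import *
for n in('scene','top'):
    s=snap(n,n+'1')
s=cv2.imread('pics/scene1.png');t=cv2.imread('pics/top1.png')
a=cv2.resize(s[100:250,240:400],(800,600))[:, :400*2]
cv2.imwrite('pics/e1.png',a);cv2.imwrite('pics/e2.png',cv2.resize(t[120:240,240:400],(800,600)))
to([.5486,.1699,.107],-54)
```

```text
t 2.28 tcp [0.5484 0.1688 0.1855] yaw -54.03 gap 1.001 F [0.2 0.1 0.4] T [ 0.02 -0.06  0.04] tilt [-0.0005  0.0022]
delta mm [-0.6 -0.7 78.5] turn -0.0
```

View pics/e1.png

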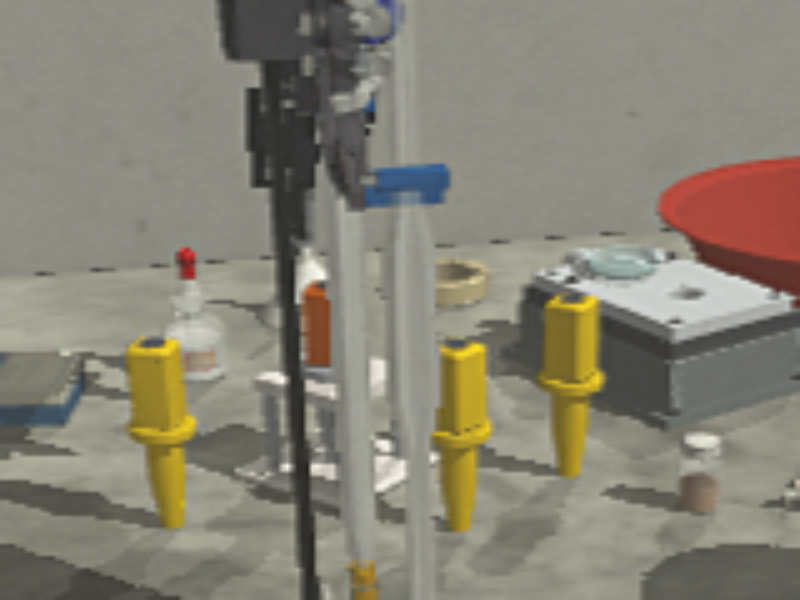

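View pics/e2.png

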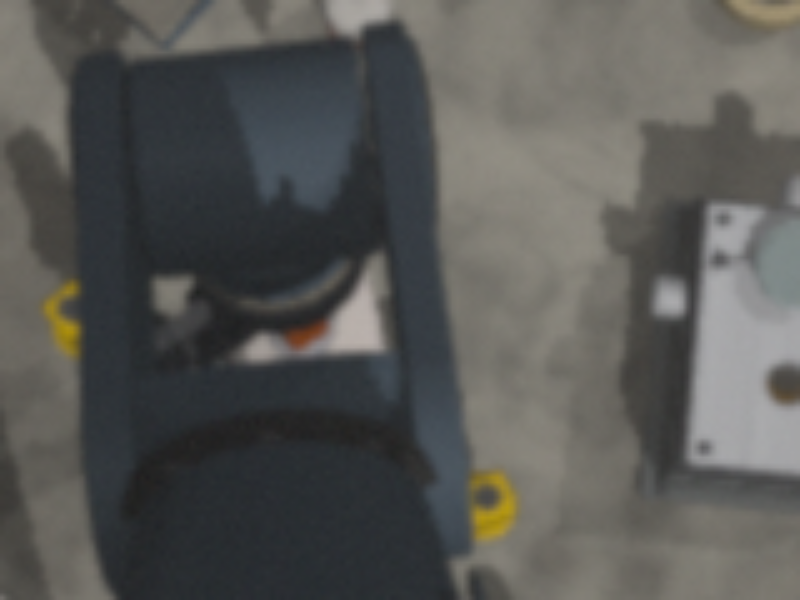

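View pics/scene1.png

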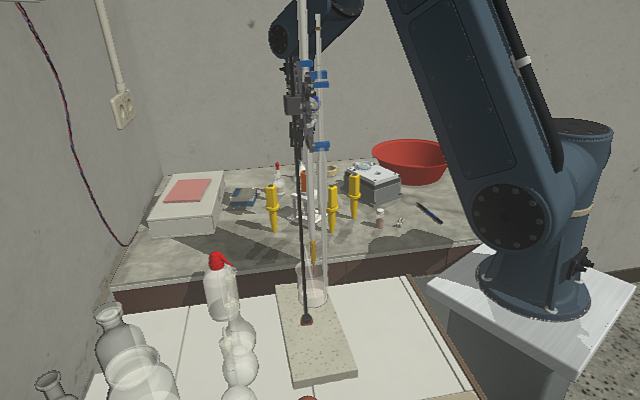

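The scene view shows the open gripper at about (297,140), half hidden by the burette rod and just above the orange handle at (303,178). The top view shows orange under the wrist. I'll go down in two stages.

move_arm([
  [[0, 0, 0.01, 0], [-0.0006, -0.0007, 0.025, 0], [-0.0006, -0.0007, 0.04, 0], [-0.0006, -0.0007, 0.055, 0], [-0.0006, -0.0007, 0.068, 0], [-0.0006, -0.0007, 0.076, 0], [-0.0006, -0.0007, 0.0785, 0], [-0.0006, -0.0007, 0.0785, 0]],
])

```text
t: 2.95
tcp_pos: [0.5483, 0.1694, 0.1065]
tool_rot: [0.891, -0.455, -0.001, -0.001]
force: [0.3, 0.9, 0.6]
finger_gap: 1.003
```

Run:
```python
from h import *
s=snap('scene','scene2')
cv2.imwrite('pics/e3.png',cv2.resize(cv2.imread('pics/scene2.png')[100:250,240:400],(800,600)))
to([.5486,.1699,.107],-54)
```

```text
t 3.0 tcp [0.5488 0.1695 0.1071] yaw -54.06 gap 1.0 F [-0.6 -0.3  0.4] T [-0.01 -0.01 -0.04] tilt [-0.0002  0.0022]
delta mm [-0.4 -0.1  0.1] turn -0.1
```

View pics/e3.png

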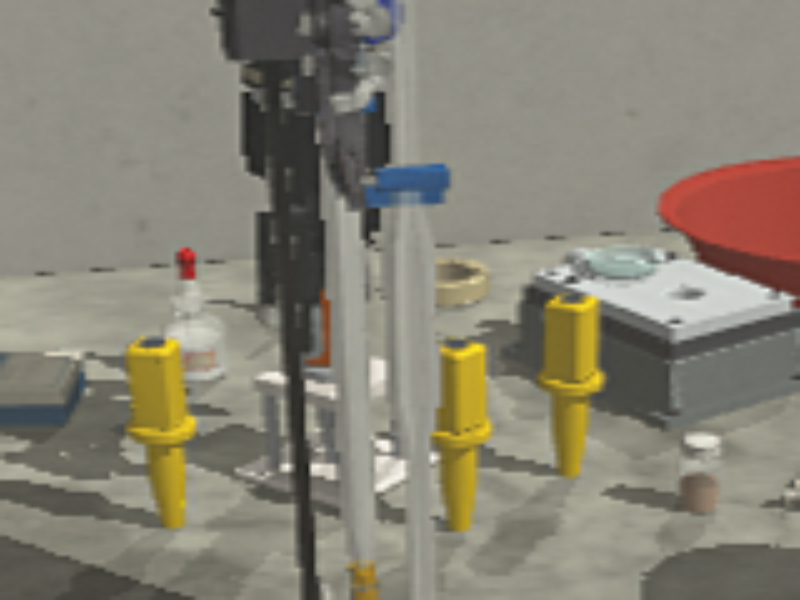

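The fingers straddle the handle and nothing is touching. Closing.

move_arm([
  [[0, 0, 0, 0], [0, 0, 0, 0], [0, 0, 0, 0], [0, 0, 0, 0], [0, 0, 0, 0], [0, 0, 0, 0], [0, 0, 0, 0], [0, 0, 0, 0], [0, 0, 0, 0], [0, 0, 0, 0]],
], gripper=0, squeeze=60)

```text
t: 3.83
tcp_pos: [0.5492, 0.1696, 0.1076]
tool_rot: [0.891, -0.454, -0.0, -0.001]
force: [0.4, -0.4, 5.2]
finger_gap: 0.274
```

Run:
```python
from h import *
to([.5167,-.0806,.165+.0],-54)
```

```text
t 3.83 tcp [0.5492 0.1696 0.1076] yaw -54.06 gap 0.274 F [ 0.4 -0.4  5.2] T [ 0.03  0.09 -0.03] tilt [0.0008 0.0023]
delta mm [183.4 173.1 -58. ] turn -0.1
```

move_arm([
  [[0, 0, -0.004, 0], [0, 0, -0.012, 0], [0, 0, -0.024, 0], [0, 0, -0.038, 0], [0, 0, -0.052, 0], [0, 0, -0.066, 0], [0, 0, -0.08, 0], [0, 0, -0.092, 0], [0, 0, -0.095, 0], [0, 0, -0.095, 0]],
])

```text
t: 4.67
tcp_pos: [0.5493, 0.1695, 0.2034]
tool_rot: [0.891, -0.454, 0.0, -0.002]
force: [-0.1, -0.7, -2.8]
finger_gap: 0.276
```

Run:
```python
from h import *
for n in('scene','top'):
    s=snap(n,n+'3')
cv2.imwrite('pics/e4.png',cv2.resize(cv2.imread('pics/scene3.png')[80:230,240:400],(800,600)))
to([.5167,-.0806,.2],-54)
```

```text
t 4.77 tcp [0.5484 0.1693 0.2019] yaw -54.06 gap 0.277 F [ 0.3 -0.2 -3. ] T [-0.01 -0.03 -0.02] tilt [-0.0008  0.0021]
delta mm [183.7 172.3   1.4] turn -0.1
```

View pics/e4.png

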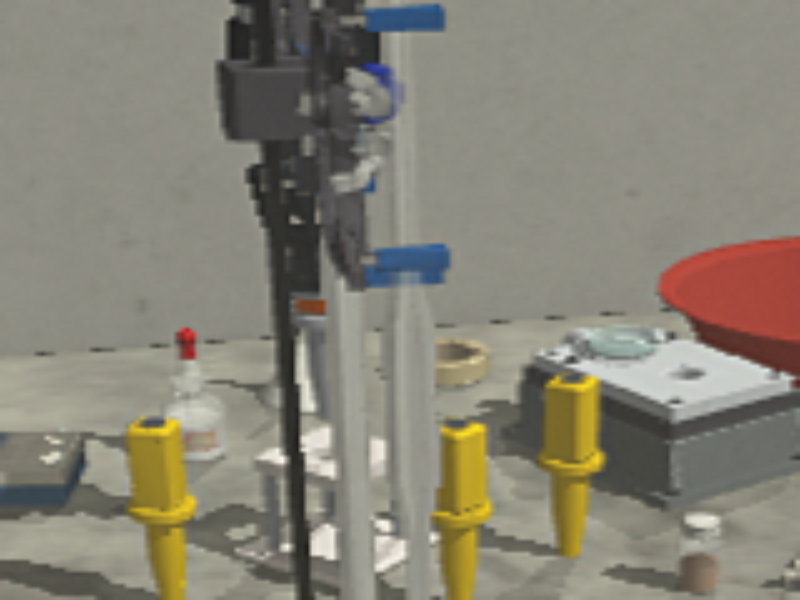

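The drift is held (force −3 N, gap 0.277). In the scene view its grey shank hangs clear of the stand, with the orange and collar at crop (310,310). Moving over the stage hole.

move_arm([
  [[0.005, 0.005, 0, 0], [0.018, 0.017, 0, 0], [0.036, 0.034, 0, 0], [0.056, 0.053, 0, 0], [0.078, 0.073, 0, 0], [0.1, 0.094, 0, 0], [0.122, 0.114, 0, 0], [0.144, 0.135, 0, 0], [0.162, 0.152, 0, 0], [0.176, 0.165, 0.001, 0], [0.182, 0.171, 0.001, 0], [0.1837, 0.1723, 0.001, 0], [0.1837, 0.1723, 0.001, 0], [0.1837, 0.1723, 0.001, 0]],
])

```text
t: 5.93
tcp_pos: [0.5164, -0.0796, 0.2001]
tool_rot: [0.891, -0.454, -0.001, -0.001]
force: [-0.6, 0.1, -1.8]
finger_gap: 0.274
```

Run:
```python
from h import *
for n in('scene','top'):
    s=snap(n,n+'4')
cv2.imwrite('pics/e5.png',cv2.resize(cv2.imread('pics/scene4.png')[110:230,310:470],(800,600),interpolation=cv2.INTER_CUBIC))
cv2.imwrite('pics/e6.png',cv2.resize(cv2.imread('pics/top4.png')[120:240,320:480],(800,600),interpolation=cv2.INTER_CUBIC))
to([.5167,-.0806,.2],-54)
d=load('scene4')
for z in(.074,.0955,.1005,.17):print(z,proj(d,[.5167,-.0806,z]))
```

```text
t 6.03 tcp [ 0.5166 -0.0793  0.2003] yaw -53.97 gap 0.273 F [ 0.  -0.1 -2.5] T [ 0.04 -0.02  0.  ] tilt [-0.0013  0.0027]
delta mm [1.1 0.7 0.3] turn 0.0
0.074 [375.64848717 172.93409472]
0.0955 [375.89655495 166.42409742]
0.1005 [375.95483073 164.8947767 ]
0.17 [376.78861245 143.01399558]
```

View pics/e5.png

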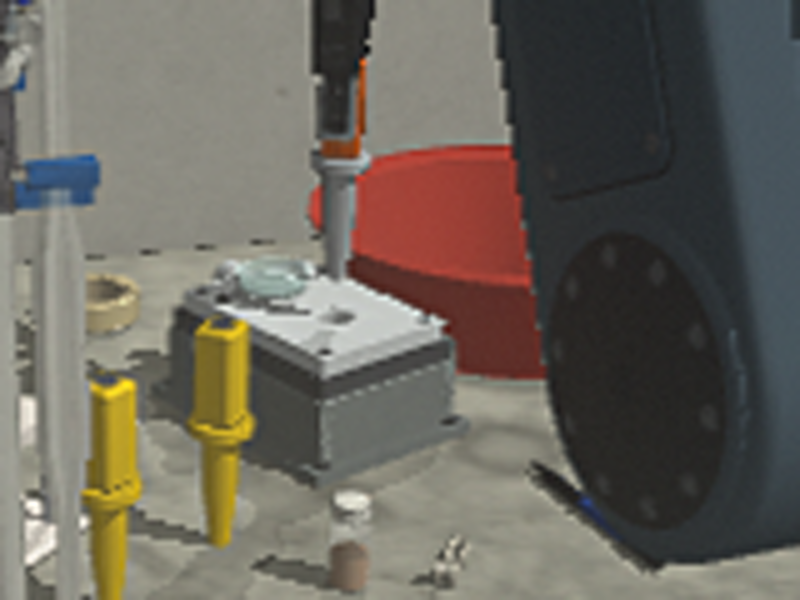

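View pics/e6.png

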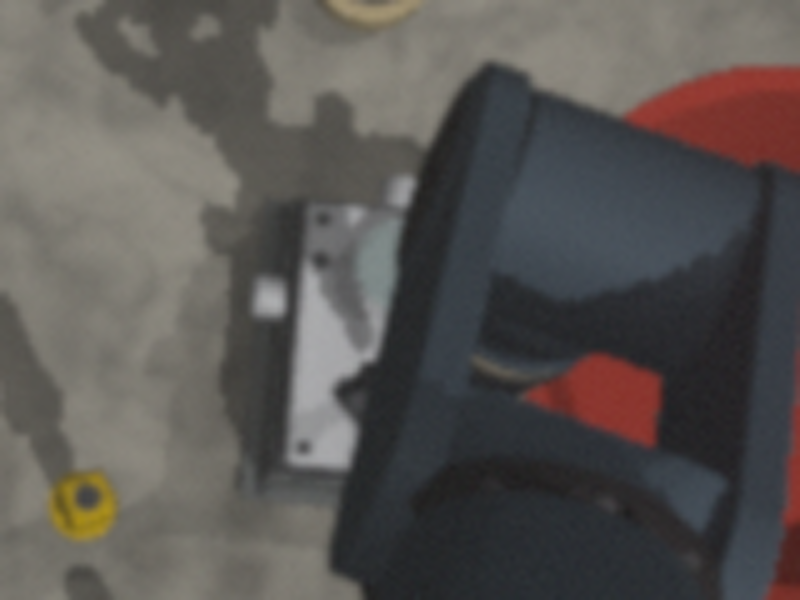

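The nose hangs in line with the hole: shank tip at crop (337,275), hole at crop (340,316). In the first top picture brass shows at the hole's lower-left edge, which hints at where the lower hole lies. I'll quantify that as a hint only, then feel for the hole.

Run:
```python
from h import *
d=load('top0');I=d['img'].astype(int)
for v in range(190,203):print(v,' '.join('%3d,%3d,%3d'%tuple(I[v,u]) for u in range(392,404)))
o=np.array([.5167,-.0806])
for z in(.074,.062,.050):
  c=np.array([proj(d,[o[0]+.011*np.cos(a),o[1]+.011*np.sin(a),z]) for a in np.radians(range(0,360,90))]);print(z,c.mean(0).round(2),c.round(1).tolist())
for u,v in[(397,199.5),(394.5,198)]:print(onz(d,u,v,.05)[:2]-o)
```

```text
190 155,155,157 158,158,160 155,156,158 155,155,157 154,154,157 152,153,155 154,154,157 155,155,158 153,154,155 153,154,155 153,154,155 154,153,155
191 155,155,157 157,157,158 155,156,158 155,154,156 149,150,151 147,146,148 148,148,150 150,151,153 151,150,152 153,152,154 152,153,154 153,153,155
192 154,154,156 154,153,155 150,151,151 140,140,141 127,127,128 123,123,124 126,126,126 134,134,134 142,142,143 150,149,151 153,152,154 153,153,156
193 153,153,155 145,145,146 126,126,126 105,105,103  93, 92, 90  89, 88, 86  95, 93, 93 105,104,105 120,121,121 140,139,140 151,151,153 154,154,155
194 148,148,149 127,128,127  97, 95, 94  81, 78, 74  74, 72, 68  76, 73, 69  76, 73, 70  82, 81, 79  96, 95, 95 123,121,122 145,145,146 153,152,154
195 144,144,143 117,115,112  83, 80, 76  70, 67, 63  70, 66, 62  70, 67, 62  71, 68, 65  74, 72, 69  83, 81, 80 108,108,108 138,137,139 152,152,153
196 144,143,141 115,109,104  81, 76, 67  69, 65, 59  69, 66, 62  70, 67, 64  70, 68, 64  67, 64, 59  77, 74, 71 103,103,102 134,134,135 152,152,153
197 145,144,143 118,112,106  88, 78, 67  73, 65, 56  68, 64, 58 
[... 435 characters left out ...]
, 99, 90 100, 92, 83 103, 97, 87 111,107,101 128,126,126 145,144,146 152,153,155 156,156,158
201 158,158,158 155,155,156 153,152,153 143,142,142 138,136,136 132,130,131 133,131,132 139,138,139 148,146,148 152,152,154 154,154,155 155,156,157
202 158,158,160 156,156,157 155,155,157 155,154,156 150,150,152 149,149,151 149,149,151 150,150,151 152,152,153 153,153,155 155,155,157 154,155,157
0.074 [397.19 196.28] [[397.1, 192.0], [392.9, 196.3], [397.3, 200.5], [401.5, 196.2]]
0.062 [396.38 196.83] [[396.3, 192.6], [392.2, 196.9], [396.5, 201.0], [400.6, 196.8]]
0.05 [395.59 197.38] [[395.5, 193.2], [391.4, 197.4], [395.7, 201.5], [399.8, 197.3]]
[-0.00565774 -0.00351901]
[-0.00162552  0.00292062]
```

Brass is visible at (394–399, 198–200), on the −x side of the hole. Casting rays gives a hint that the lower hole is about (+9, −3) mm from the top hole. I'll enter the top hole first and stop with the nose above the brass.

Run:
```python
from h import *
to([.5187,-.0813,.1535],-54)
```

```text
t 6.03 tcp [ 0.5166 -0.0793  0.2003] yaw -53.97 gap 0.273 F [ 0.  -0.1 -2.5] T [ 0.04 -0.02  0.  ] tilt [-0.0013  0.0027]
delta mm [ 3.  -0.5 46.8] turn 0.0
```

move_arm([
  [[0.003, -0.0005, 0.004, 0], [0.003, -0.0005, 0.012, 0], [0.003, -0.0005, 0.02, 0], [0.003, -0.0005, 0.025, 0], [0.003, -0.0005, 0.029, 0], [0.003, -0.0005, 0.033, 0], [0.003, -0.0005, 0.037, 0]],
])

```text
t: 6.62
tcp_pos: [0.5187, -0.0813, 0.1627]
tool_rot: [0.891, -0.454, -0.001, -0.001]
force: [-0.1, 0.4, -2.4]
finger_gap: 0.272
```

Run:
```python
from h import *
to([.5187,-.0813,.1535],-54)
```

```text
t 6.62 tcp [ 0.5187 -0.0813  0.1627] yaw -53.97 gap 0.272 F [-0.1  0.4 -2.4] T [-0.02  0.04  0.01] tilt [-0.0015  0.0028]
delta mm [0.  0.  9.2] turn 0.0
```

move_arm([
  [[0, 0, 0.004, 0], [0, 0, 0.008, 0], [0.0015, -0.001, 0.009, 0], [0.003, -0.002, 0.009, 0], [0.0045, -0.003, 0.009, 0], [0.0063, -0.0044, 0.009, 0], [0.0063, -0.0044, 0.009, 0], [0.0063, -0.0044, 0.009, 0]],
])

```text
t: 7.28
tcp_pos: [0.5252, -0.0832, 0.1534]
tool_rot: [0.891, -0.454, -0.002, -0.001]
force: [-3.2, 1.7, -3.2]
finger_gap: 0.27
```

Run:
```python
from h import *
to([.526,-.0838,.1415],-54)
```

```text
t 7.28 tcp [ 0.5252 -0.0832  0.1534] yaw -53.98 gap 0.27 F [-3.2  1.7 -3.2] T [0.56 0.65 0.02] tilt [-0.0035  0.004 ]
delta mm [ 1.  -0.3 11.9] turn 0.0
```

The plate is being pushed with about 3.6 N, as expected. Now easing down to feel for the brass.

move_arm([
  [[0.0005, 0, 0.002, 0], [0.0005, 0, 0.003, 0], [0.0005, 0, 0.004, 0], [0.0005, 0, 0.005, 0], [0.0005, 0, 0.006, 0], [0.0005, 0, 0.007, 0], [0.0005, 0, 0.008, 0], [0.0005, 0, 0.008, 0]],
])

```text
t: 7.95
tcp_pos: [0.5254, -0.0836, 0.1452]
tool_rot: [0.891, -0.454, -0.003, -0.001]
force: [-2.0, 2.1, -1.5]
finger_gap: 0.275
```

Run:
```python
from h import *
to([.526,-.0838,.1315],-54)
```

```text
t 7.95 tcp [ 0.5254 -0.0836  0.1452] yaw -53.98 gap 0.275 F [-2.   2.1 -1.5] T [0.45 0.57 0.01] tilt [-0.0035  0.0041]
delta mm [ 0.6 -0.3 13.7] turn 0.0
```

The nose is 4 mm below the brass face with no upward force, so it is in the lower hole. Continuing gently.

move_arm([
  [[0, 0, 0.0015, 0], [0, 0, 0.003, 0], [0, 0, 0.0045, 0], [0, 0, 0.006, 0], [0, 0, 0.0075, 0], [0, 0, 0.009, 0], [0, 0, 0.0105, 0], [0, 0, 0.012, 0], [0, 0, 0.012, 0]],
])

```text
t: 8.7
tcp_pos: [0.5253, -0.0834, 0.1328]
tool_rot: [0.891, -0.454, -0.003, -0.001]
force: [-2.1, 3.6, -3.3]
finger_gap: 0.277
```

Run:
```python
from h import *
to([.526,-.0838,.1215],-54)
```

```text
t 8.7 tcp [ 0.5253 -0.0834  0.1328] yaw -53.98 gap 0.277 F [-2.1  3.6 -3.3] T [0.7  0.49 0.03] tilt [-0.0039  0.0044]
delta mm [ 0.8 -0.4 11.2] turn 0.0
```

move_arm([
  [[0, 0, 0.001, 0], [0, 0, 0.002, 0], [0, 0, 0.003, 0], [0, 0, 0.004, 0], [0, 0, 0.005, 0], [0, 0, 0.005, 0]],
])

```text
t: 9.2
tcp_pos: [0.5255, -0.0836, 0.1277]
tool_rot: [0.891, -0.454, -0.002, -0.001]
force: [-2.3, 1.6, -1.9]
finger_gap: 0.275
```

Run:
```python
from h import *
to([.526,-.0838,.1215],-54)
```

```text
t 9.2 tcp [ 0.5255 -0.0836  0.1277] yaw -53.98 gap 0.275 F [-2.3  1.6 -1.9] T [ 0.55  0.38 -0.04] tilt [-0.0032  0.0039]
delta mm [ 0.5 -0.2  6.2] turn 0.0
```

move_arm([
  [[0, 0, 0.001, 0], [0, 0, 0.002, 0], [0, 0, 0.003, 0], [0, 0, 0.004, 0], [0, 0, 0.005, 0], [0, 0, 0.006, 0], [0, 0, 0.006, 0]],
])

```text
t: 9.78
tcp_pos: [0.5259, -0.0839, 0.1216]
tool_rot: [0.891, -0.454, -0.002, -0.001]
force: [-1.2, 0.7, 0.6]
finger_gap: 0.274
```

Run:
```python
from h import *
to([.526,-.0838,.1155],-54)
```

```text
t 9.78 tcp [ 0.5259 -0.0839  0.1216] yaw -53.97 gap 0.274 F [-1.2  0.7  0.6] T [ 0.23  0.35 -0.02] tilt [-0.0025  0.0032]
delta mm [ 0.  -0.2  6.1] turn 0.0
```

move_arm([
  [[0, 0, 0.001, 0], [0, 0, 0.002, 0], [0, 0, 0.003, 0], [0, 0, 0.004, 0], [0, 0, 0.004, 0]],
])

```text
t: 10.2
tcp_pos: [0.5261, -0.0842, 0.1175]
tool_rot: [0.891, -0.454, -0.001, -0.001]
force: [-1.1, 0.4, -0.4]
finger_gap: 0.275
```

Run:
```python
from h import *
to([.526,-.0838,.1135],-54)
```

```text
t 10.2 tcp [ 0.5261 -0.0842  0.1175] yaw -53.96 gap 0.275 F [-1.1  0.4 -0.4] T [ 0.04  0.35 -0.01] tilt [-0.0019  0.0027]
delta mm [-0.4 -0.1  4. ] turn 0.0
```

move_arm([
  [[0, 0, 0.001, 0], [0, 0, 0.002, 0], [0, 0, 0.003, 0], [0, 0, 0.004, 0], [0, 0, 0.005, 0], [0, 0, 0.005, 0]],
])

```text
t: 10.7
tcp_pos: [0.5263, -0.0846, 0.1124]
tool_rot: [0.891, -0.454, -0.001, -0.001]
force: [-1.1, -0.9, 0.6]
finger_gap: 0.275
```

Run:
```python
from h import *
to([.526,-.0838,.1085],-54)
```

```text
t 10.7 tcp [ 0.5263 -0.0846  0.1124] yaw -53.95 gap 0.275 F [-1.1 -0.9  0.6] T [-0.3   0.31  0.01] tilt [-0.0014  0.002 ]
delta mm [-0.8 -0.2  3.9] turn 0.0
```

move_arm([
  [[0, 0, 0.001, 0], [0, 0, 0.002, 0], [0, 0, 0.003, 0], [0, 0, 0.004, 0], [0, 0, 0.005, 0], [0, 0, 0.005, 0]],
])

```text
t: 11.2
tcp_pos: [0.5264, -0.0847, 0.1072]
tool_rot: [0.891, -0.454, -0.001, -0.0]
force: [-1.0, -1.0, 0.2]
finger_gap: 0.272
```

Run:
```python
from h import *
to([.526,-.0838,.1035],-54)
```

```text
t 11.2 tcp [ 0.5264 -0.0847  0.1072] yaw -53.95 gap 0.272 F [-1.  -1.   0.2] T [-0.24  0.35  0.02] tilt [-0.0013  0.0018]
delta mm [-1.  -0.2  3.7] turn 0.0
```

Nearly home. Final few millimetres, watching for the collar's contact.

move_arm([
  [[0, 0, 0.001, 0], [0, 0, 0.002, 0], [0, 0, 0.003, 0], [0, 0, 0.0038, 0], [0, 0, 0.0042, 0], [0, 0, 0.0042, 0]],
])

```text
t: 11.7
tcp_pos: [0.5264, -0.0847, 0.1036]
tool_rot: [0.891, -0.454, -0.001, -0.0]
force: [-2.7, -0.2, 5.5]
finger_gap: 0.271
```

Run:
```python
from h import *
to([.526,-.0838,.1035],-54)
```

```text
t 11.7 tcp [ 0.5264 -0.0847  0.1036] yaw -53.94 gap 0.271 F [-2.7 -0.2  5.5] T [-0.13  0.71 -0.05] tilt [-0.0011  0.0017]
delta mm [-1.  -0.2  0.1] turn 0.1
```

move_arm([
  [[0, 0, 0.0006, 0], [0, 0, 0.001, 0], [0, 0, 0.001, 0], [0, 0, 0.001, 0]],
])

```text
t: 12.03
tcp_pos: [0.5265, -0.0847, 0.1035]
tool_rot: [0.891, -0.454, -0.001, -0.0]
force: [-3.7, 0.2, 8.4]
finger_gap: 0.273
```

Run:
```python
from h import *
s=snap('scene','scene5')
cv2.imwrite('pics/e7.png',cv2.resize(cv2.imread('pics/scene5.png')[110:230,310:470],(800,600),interpolation=cv2.INTER_CUBIC))
to([.526,-.0838,.1035],-54)
```

```text
t 12.08 tcp [ 0.5265 -0.0848  0.1035] yaw -53.94 gap 0.274 F [-4.1 -0.3 10. ] T [-0.05  0.73  0.03] tilt [-0.0007  0.0014]
delta mm [-1.1 -0.2  0. ] turn 0.1
```

View pics/e7.png

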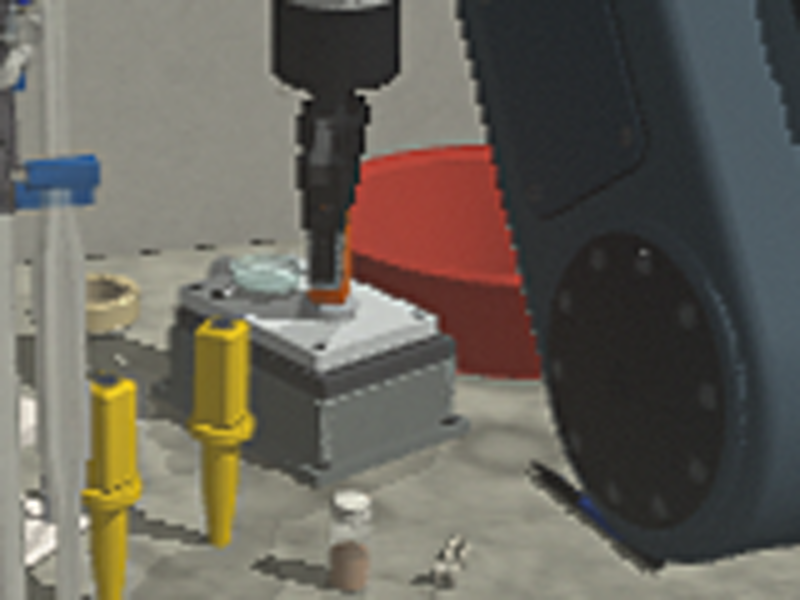

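The collar sits on the plate (crop (330,308)), the height matches the expected 0.1035 m, and the press is 10 N. Releasing and withdrawing upward.

move_arm([
  [[0, 0, -0.0002, 0], [0, 0, -0.0002, 0], [0, 0, -0.0002, 0], [0, 0, -0.0002, 0], [0, 0, -0.0002, 0], [0, 0, -0.0002, 0], [0, 0, -0.0002, 0], [0, 0, -0.0002, 0]],
], gripper=0.7)

```text
t: 12.75
tcp_pos: [0.5265, -0.0847, 0.1036]
tool_rot: [0.891, -0.454, -0.001, -0.001]
force: [-0.1, 0.2, 0.2]
finger_gap: 0.702
```

Run:
```python
from h import *
to([.526,-.0838,.2035],-54)
```

```text
t 12.75 tcp [ 0.5265 -0.0847  0.1036] yaw -53.94 gap 0.702 F [-0.1  0.2  0.2] T [0.   0.   0.03] tilt [-0.0008  0.0015]
delta mm [ -1.2  -0.2 -99.9] turn 0.1
```

move_arm([
  [[0, 0, -0.005, 0], [0, 0, -0.015, 0], [0, 0, -0.03, 0], [0, 0, -0.05, 0], [0, 0, -0.075, 0], [0, 0, -0.1, 0], [0.005, 0.015, -0.12, 0], [0.013, 0.035, -0.13, 0], [0.023, 0.06, -0.14, 0], [0.033, 0.09, -0.14, 0], [0.043, 0.12, -0.14, 0], [0.053, 0.145, -0.14, 0], [0.06, 0.162, -0.14, 0], [0.0626, 0.169, -0.14, 0], [0.0626, 0.169, -0.14, 0], [0.0626, 0.169, -0.14, 0]],
])

```text
t: 14.08
tcp_pos: [0.427, -0.2348, 0.244]
tool_rot: [0.891, -0.454, -0.0, -0.001]
force: [-0.2, 1.0, -0.1]
finger_gap: 0.7
```

Run:
```python
from h import *
for n in('scene','top'):
    s=snap(n,n+'6')
a=cv2.resize(cv2.imread('pics/scene6.png')[110:230,310:470],(520,390),interpolation=cv2.INTER_CUBIC)
cv2.imwrite('pics/e8.png',a);cv2.imwrite('pics/e9.png',cv2.resize(cv2.imread('pics/top6.png')[80:260,230:470],(800,600)))
d=load('scene6')
for z in(.082,.138):print(z,(proj(d,[.5265,-.0847,z])-[309.5,109.5])*3.25)
to([.526,-.0838,.2035],-54)
```

```text
0.082 [210.59127976 194.34569999]
0.138 [212.61435134 138.51109643]
t 14.18 tcp [ 0.4272 -0.2341  0.2437] yaw -53.88 gap 0.698 F [0.4 0.3 0.6] T [-0.    0.07  0.04] tilt [-0.0005  0.0019]
delta mm [ -63.1 -168.3   40.4] turn 0.1
```

View pics/e8.png

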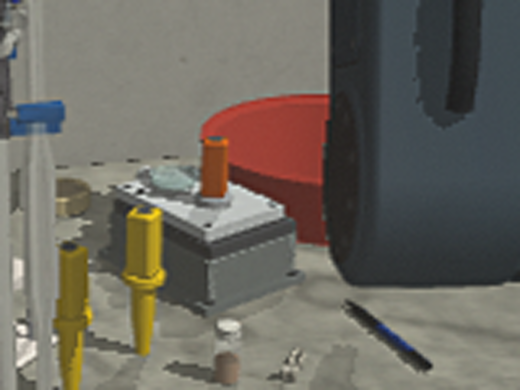

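View pics/e9.png

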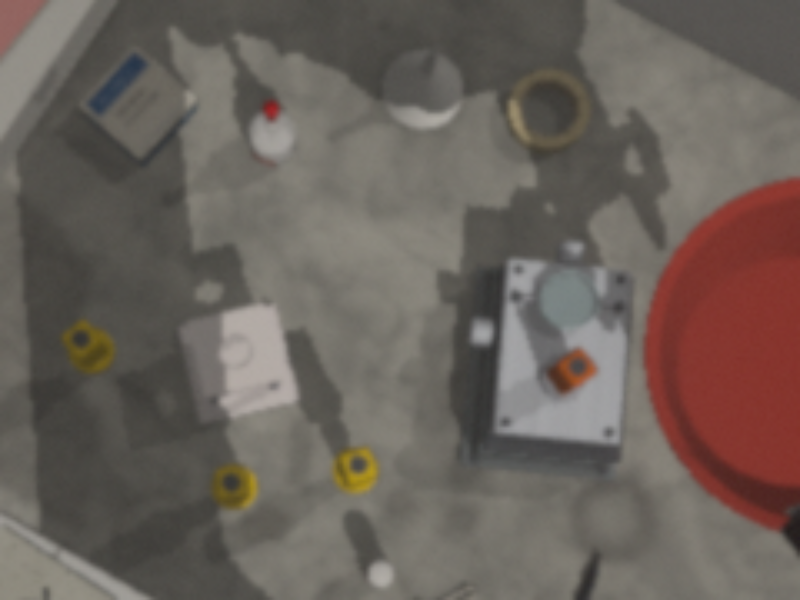

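The drift stands upright with its collar on the plate; its top is at crop (215,138) against a predicted (213,139). The white stand is empty, and the look-alikes and other things are where they were. Handing in.

```bash
python3 -c "
from station import manip
print(manip.sign_off())"
```

```text
the job is handed in; nothing more can be done
None
```

The orange drift now stands upright through both holes with its collar on the plate, and I handed the job in at about 14 s of the 62 s allowed.

- **Lower hole:** the first top picture showed brass through the plate's hole, which suggested the lower hole lay about (+9, −3) mm from the upper one. I entered the top hole, slid the plate that way with about 4 N, and felt the nose go into the lower hole with no upward force.
- **Easing in:** I went down in small steps and let the hand give way sideways. Side force stayed under about 5 N and upward force under about 1 N until the collar touched.
- **Fully home:** the last press was about 10 N, and the hand stopped at 0.1035 m, the height expected for a seated collar. The released drift's top is within a pixel of where a seated drift should appear.
- **After release:** the hand has moved away and reads no contact. By eye, the dish, the look-alikes and the other things on the bench show no movement. No check failed or disagreed.

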